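# Bolt the sample carrier shut

## Robot

A 7-joint arm with a two-finger parallel gripper is mounted at the origin on the work surface. World frame = base frame: x ahead of the robot, y to its left, z up, the work surface at z = 0. Lengths are in m, angles in rad, forces in N, time in s.
With the tool pointing down it reaches from about 0.425 to 1.025 m from the base axis. Payload 9.4 kg.
Tool frame: the origin (TCP) lies between the finger pads; the fingertips stand 17 mm ahead of it and the grasp point (between the pads) lies 2 mm behind it; z points along the fingers, y is the direction in which the jaws open and shut (so a half turn about z gives the same grasp; the last joint's range is limited). The gripper opens to 93 mm and grips with 3 to 60 N. Pads are 15 mm wide; open, the fingers measure 128 mm over their backs; the gripper's body (75 mm by 188 mm) begins 65 mm behind the grasp point.
Start: joints at [1.238, 0.599, -0.003, 1.599, 0.002, 0.943, -0.08], TCP at [0.183, -0.701, 0.236] pointing down, gripper open.
Joint ranges: [-2.57, 2.57], [-0.35, 1.97], [-1.29, 1.29], [0.11, 2.56], [-1.05, 4.19], [0.11, 1.86], [-2.63, 2.63]. Speed limits (rad/s): [2.22, 2.22, 3.01, 3.01, 3.14, 3.14, 3.14].

## Interface

Orientations are given as a unit quaternion [x, y, z, w].
In Python, from bench import status, imaging, r gives the robot as it stands. The module is installed in compiled form; this text tells all that it offers.
- The arm moves only by the tool jog_arm, never from a script. Its argument "steps" is a list of rows, each an object of numbers: "tx", "ty", "tz": the shift along the tool's x, y, z in m; "wx", "wy", "wz": the turn, a rotation vector about the tool's x, y, z in degrees. In form: [{"tx": .., "ty": .., "tz": .., "wx": .., "wy": .., "wz": ..}, ...]. A call has 1 to 8 rows; each row is the pose to reach, as a shift and turn from the pose commanded when the call began, along the tool's axes at that moment; what a row does not reach only later rows make up. A row lasts 1/10 s, in which the tool goes at most 50 mm and 8.59 degrees, less where a joint would pass 70% of its speed; a pose out of reach is approached as far as the arm can. A call with a gripper value outside its range is refused whole. "jaw" is the gripper's target within -1 to 1 (fully open at 1, half-way at 0, shut at -1), set as the call begins (left out, the last holds). The fingers move at their own pace and stop on an object; "newtons" is the grip in N (left out, the last holds). Time passes only in rows, so rows that repeat a pose let the fingers close. It gives the time, the measured TCP pose, the force and the opening at its end, in the units of the state.
- status.get_obs(): the state, without advancing time (a new reading comes with each control period).
- imaging.grab_frame(name): name is "scene" or "side" or "wrist"; returns a dict with "frame" (480x640x3 uint8, red, green, blue), "depth" (480x640 float32, m along the optical axis (not along the pixel's ray), 0 where there is no reading), "intrinsics" (3x3 intrinsics, pixels), "view" (4x4, takes a point from world to camera coordinates). Camera axes: x right, y up, looking along -z (the intrinsics and any distortion apply to the point x, -y, -z); pixel columns grow to the right and rows downward; lengths in m; the calibration is good to about 2 mm. The wrist camera is an equidistant fisheye: a pixel r from the principal point sees the ray r / f radians off the axis. A picture is of the moment at which its call begins.
- r.finish_job(): hands the job in, once; it reports no verdict.
The state is a dict: "time_s": time; "joint_positions": joint angles; "qvel": joint speeds; "joint_efforts": joint torques, N m; "tcp_pos": TCP position; "tcp_rot": TCP orientation; "ft_force": force on the tool from outside, world axes, zero at the start; "wrist_torque": the same for the moment, N m; "finger_gap": finger opening in m.
Only numpy, scipy, OpenCV 4.12 (cv2) and the standard library are available. Lean on these libraries where they do the work, as an engineer would, in place of code of your own. Each camera call takes 0.05 s, during which the arm holds its last target. There are 200 camera calls.

## Task

Lock the lid of the sample carrier for transport: press its sprung safety catch down with one fingertip and, keeping it held down, push the bolt by its tab with the other fingertip all the way across into the keeper. Only when the bolt is fully home let the catch go, so that it springs up and locks the bolt, and draw the hand clear. Leave the flask, jar and vial standing where they are.

Things in the scene. Friction and masses are not known exactly. Their poses are not given: they have to be found in the camera images.
- carrier: Grey box fixed to the bench, flat white lid, 224 (own x) x 300 (own y) x 120 mm high. Origin: centre of its underside, z up; yaw within 0.6 rad of 0. Mid-lid, on a dark 4 mm plate: bolt rod along own y at own x = 0 (guides 25 mm high over the lid), catch bar on its -x side, push tab on its +x side. From own x = +12 to +53 mm only the tab rises above the plate.
- bolt (a joint): Bolt travel in m along the carrier's own +y: 0 = drawn back (start), 0.036 = home, at a hard stop. Friction about 2 N, no spring. Its notched edge lets it move only while the catch is down at least 6 mm; a catch let up on the way locks it at the next notch (every 12 mm). At home the catch comes up and locks only if the bolt is within 1.5 mm of the stop.
- tab_face (a point): Centre, 38 mm above the lid, of the face to push (it looks to own -y) of the upright steel tab on the bolt; at the start own x = +28, y = -5 mm; travels with the bolt. Tab: 8 mm thick in y, own x -2 to +46 mm, 12 to 52 mm above the lid. It is 56 mm across the bolt from the catch bar's centre line: a part-open gripper set across the bolt has one tip on the bar, the other behind the tab.
- catch (a joint): How far the safety catch is pressed straight down, in m: 0 = up, 0.010 = bottomed on its stop. Spring: about 3 N to start it, about 5 N at 6 mm, 7 N at 10 mm. It springs up by itself when let go.
- catch_top (a point): Centre of the top of the safety catch, a level grey bar 30 (own x) x 86 (own y, along the bolt) x 8 mm. At rest 34 mm above the lid, own x = -28, y = -3 mm; sinks with the catch. The whole bar goes down evenly wherever it is pressed, and a fingertip can slide along it with the bolt.
- keeper (a point): Middle of the keeper, a small aluminium bridge fixed on the lid's end panel, 18 mm long, 25 mm high, at own y = +100 mm, 14 mm above the lid; the rod's end goes through it.
- flask: Bystander: white plastic conical flask, base 76 mm across, 110 mm tall, neck 26 mm, loose on the bench beside the carrier. Origin: centre of its underside.
- jar: Bystander: amber screw jar, 56 mm across, 85 mm tall, loose on the bench beside the carrier. Origin: centre of its underside.
- vial: Bystander: amber vial, 26 mm across, 38 mm tall, loose on the lid near the carrier's own -y edge. Origin: centre of its underside.

How it is judged:
On the way, in this order (a step that is already met when the one before it is completed fails the run):
1. a fingertip holds the catch down while the bolt is still drawn back (value of joint catch above 0.006 m and contact force between the fingers and catch above 1 N and value of joint bolt below 0.004 m), for 0.1 s.
2. the bolt is across in the keeper with the catch still held down by a fingertip (value of joint bolt above 0.0345 m and value of joint catch above 0.005 m and contact force between the fingers and catch above 1 N), for 0.05 s.
At the end, for the whole second after the job is handed in: The bolt is home (within 2 mm of its stop), the catch has sprung up (within 1.5 mm of its rest height), and flask, jar and vial stand upright within 25 mm of where they were (value of joint bolt above 0.034 m and value of joint catch below 0.0015 m and velocity of joint bolt below 0.005 m/s and distance of each of flask, jar, vial from where it was at the start of the episode below 0.025 m and angle between each of flask, jar, vial's own z axis and vertical below 0.2 rad); the robot touches nothing.
It fails at once if the flask, jar or vial is lifted, carried, knocked over or pushed 25 mm away (distance of any of flask, jar, vial from where it was at the start of the episode above 0.025 m or angle between any of flask, jar, vial's own z axis and vertical above 0.5 rad).
It also fails if it takes over 48 s, if anything falls off the work surface, if the arm or the gripper's body presses on something with over 40 N, if the wrist force passes 120 N, or if a joint passes its speed limit or range.

## Working session

There is one attempt and no reset: what is moved stays moved. The work goes in short steps, Python scripts to look and compute and a tool call to move; the robot and the scene stay as the last step left them, time stands still between calls to the robot, and variables do not carry over. Pictures are saved under pics/ and viewed, about 8 in all and at most 12, crops included, and the job is handed in when it is done.

Besides the shell and the picture viewer there is one more tool, called as name([rows], argument=value, ...), one row to a line, values as JSON. jog_arm: Moves the arm, as the interface text tells. Its arguments: {"type":"object","properties":{"steps":{"type":"array"},"jaw":{"type":"number"},"newtons":{"type":"number"}},"required":["steps"]}

```bash
mkdir -p pics; cat > h.py <<'E'
import numpy as np, cv2, pickle
from bench import status, imaging, r
def grab(n,save=None):
    d=imaging.grab_frame(n)
    if save:
        cv2.imwrite(f'pics/{save}.png',cv2.cvtColor(d['frame'],cv2.COLOR_RGB2BGR)); pickle.dump(d,open(f'pics/{save}.pkl','wb'))
    return d
def load(s): return pickle.load(open(f'pics/{s}.pkl','rb'))
def cloud(d):
    K=d['intrinsics'];Z=d['depth'];v,u=np.mgrid[:480,:640]
    P=np.stack([(u-K[0,2])/K[0,0]*Z,-(v-K[1,2])/K[1,1]*Z,-Z],-1)
    T=np.linalg.inv(d['view']); W=P@T[:3,:3].T+T[:3,3]; W[Z==0]=np.nan
    return W
E
python3 - <<'E'
from h import *
for n in ('scene','side'):
    d=grab(n,n+'0'); print(n,d['intrinsics'].round(1).tolist(),np.linalg.inv(d['view']).round(3).tolist())
o=status.get_obs(); print({k:np.round(v,3).tolist() for k,v in o.items()})
a=cv2.imread('pics/scene0.png');b=cv2.imread('pics/side0.png')
W=cloud(load('scene0'))
m=(W[...,2]>.112)&(W[...,2]<.128)
P=W[m][:,:2].astype(np.float32); print(len(P),cv2.minAreaRect(P), np.median(W[m][:,2]))
E
```

```text
scene [[478.4, 0.0, 316.4], [0.0, 478.4, 242.6], [0.0, 0.0, 1.0]] [[0.295, -0.744, 0.6, 1.118], [0.956, 0.23, -0.184, -0.122], [-0.002, 0.628, 0.778, 0.86], [0.0, 0.0, 0.0, 1.0]]
side [[526.9, 0.0, 321.9], [0.0, 526.9, 240.0], [0.0, 0.0, 1.0]] [[-0.977, -0.174, 0.126, 0.689], [0.215, -0.805, 0.552, 0.638], [0.006, 0.567, 0.824, 0.988], [0.0, 0.0, 0.0, 1.0]]
{'time_s': 0.1, 'joint_positions': [1.238, 0.6, -0.003, 1.6, 0.002, 0.943, -0.08], 'qvel': [0.001, -0.003, -0.0, -0.002, 0.001, -0.0, 0.001], 'joint_efforts': [0.005, -76.657, 1.502, -25.293, -0.052, 0.014, 0.0], 'tcp_pos': [0.183, -0.701, 0.235], 'tcp_rot': [0.992, 0.128, -0.0, -0.001], 'ft_force': [0.325, 0.636, -0.79], 'wrist_torque': [-0.009, -0.009, 0.019], 'finger_gap': 0.093}
11591 ((0.4461683928966522, 0.40205419063568115), (1.1602104902267456, 0.6777547597885132), 74.53805541992188) 0.1199948801125934
```

View pics/scene0.png

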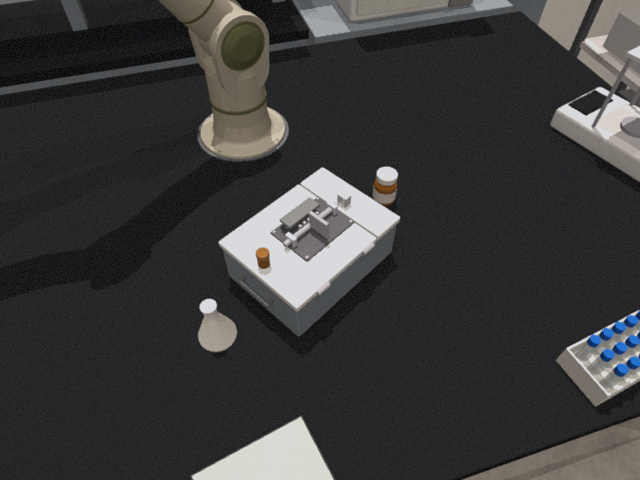

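View pics/side0.png

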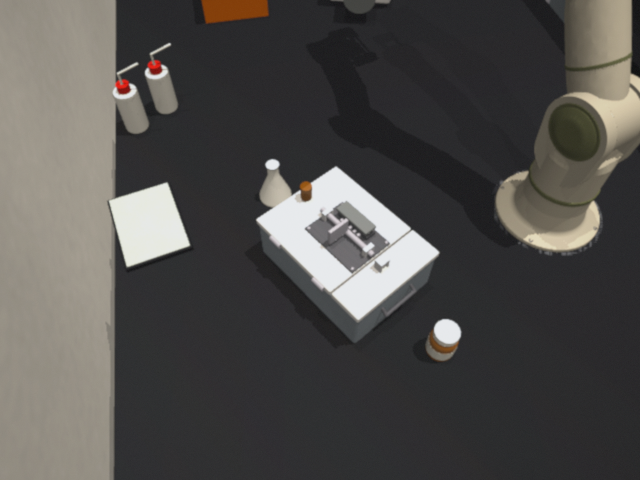

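The scene view shows the carrier at about (310,245), with the keeper at (343,200), the tab at (319,228) and the catch bar at (298,213). The vial is at (263,258), the flask at (215,325) and the jar at (385,185). The side view agrees. Next I fit the carrier pose from the lid.

```bash
cat > fit.py <<'E'
from h import *
for n in ('scene0','side0'):
    d=load(n);W=cloud(d)
    m=((abs(W[...,2]-.12)<.006)&(np.hypot(W[...,0]-.55,W[...,1])<.5)).astype(np.uint8)
    m=cv2.morphologyEx(m,cv2.MORPH_OPEN,np.ones((3,3)))
    c,l,s,_=cv2.connectedComponentsWithStats(m); 
    ok=np.isin(l,[i for i in range(1,c) if s[i,4]>800]); P=W[ok][:,:2].astype(np.float32)
    R=cv2.minAreaRect(P); print(n,len(P),R,'z',np.median(W[ok][:,2]))
    a=np.deg2rad(R[2]); w,h=R[1]
    yaw=a if w<h else a-np.pi/2
    Rm=np.array([[np.cos(yaw),-np.sin(yaw)],[np.sin(yaw),np.cos(yaw)]]);cen=np.array(R[0])
    print('yaw',yaw,'cen',cen)
    L=(W[...,:2]-cen)@Rm; z=W[...,2]-.12
    for nm,q in {'bar':(abs(z-.034)<.006)&(L[...,0]<-.01)&(L[...,0]>-.06)&(abs(L[...,1])<.08),
      'tabtop':(abs(z-.052)<.006)&(abs(L[...,0]-.02)<.05)&(abs(L[...,1])<.06),
      'vial':(abs(z-.038)<.005)&(L[...,1]<-.07)&(abs(L[...,0])<.11)&(L[...,1]>-.16),
      'keeper':(abs(z-.023)<.006)&(abs(L[...,1]-.1)<.03)&(abs(L[...,0])<.05)}.items():
        p=np.c_[L[q],z[q]]
        if len(p): print(nm,len(p),'min',p.min(0).round(4),'max',p.max(0).round(4),'med',np.median(p,0).round(4))
    for nm,q in {'jar+flask':(W[...,2]>.075)&(W[...,2]<.113)&(np.hypot(*(W[...,:2]-cen).transpose(2,0,1))<.35)}.items():
        k=q.astype(np.uint8);c,l,s,_=cv2.connectedComponentsWithStats(k)
        for i in range(1,c):
            if s[i,4]>25: print(nm,s[i,4],W[l==i].mean(0).round(3),L[l==i].mean(0).round(3))
E
python3 fit.py
python3 - <<'E'
import cv2
a=cv2.imread('pics/scene0.png')[160:300,210:410];b=cv2.imread('pics/side0.png')[160:300,240:440]
cv2.imwrite('pics/crop.png',cv2.resize(cv2.vconcat([a,b]),None,fx=2.1,fy=2.1,interpolation=cv2.INTER_CUBIC))
E
```

```text
scene0 10762 ((0.5118100047111511, 0.05386762320995331), (0.23234598338603973, 0.30654582381248474), 28.88549041748047) z 0.11998503061271715
yaw 0.5041469138383056 cen [0.51181    0.05386762]
bar 519 min [-0.0468 -0.0465  0.028 ] max [-0.0148  0.0406  0.0375] med [-0.0292 -0.0061  0.0336]
tabtop 105 min [-0.0045 -0.0067  0.0461] max [0.0436 0.004  0.0551] med [ 0.0205 -0.0025  0.0511]
vial 130 min [-0.0178 -0.139   0.033 ] max [ 0.0072 -0.1143  0.0399] med [-0.0043 -0.1271  0.0375]
keeper 103 min [-0.0153  0.0714  0.017 ] max [0.0095 0.1103 0.027 ] med [-0.0027  0.098   0.0239]
jar+flask 292 [0.373 0.279 0.084] [-0.013  0.264]
jar+flask 1423 [0.601 0.023 0.093] [ 0.063 -0.07 ]
jar+flask 310 [ 0.626 -0.177  0.102] [-0.012 -0.257]
side0 11766 ((0.5100150108337402, 0.05487808585166931), (0.23103731870651245, 0.306446373462677), 29.15650749206543) z 0.11927787816162055
yaw 0.5088770541189362 cen [0.51001501 0.05487809]
bar 556 min [-0.0461 -0.0467  0.028 ] max [-0.0143  0.0409  0.0384] med [-0.029  -0.0003  0.0329]
tabtop 103 min [-0.0034 -0.0055  0.0466] max [0.0449 0.004  0.054 ] med [0.0212 0.0001 0.0503]
vial 105 min [-0.0182 -0.1383  0.0332] max [ 0.0084 -0.1123  0.0419] med [-0.0045 -0.1262  0.0364]
keeper 135 min [-0.0152  0.07    0.0174] max [0.0096 0.1093 0.0275] med [-0.001   0.0991  0.0237]
jar+flask 213 [ 0.621 -0.171  0.1  ] [-0.013 -0.252]
jar+flask 1261 [0.534 0.147 0.093] [0.065 0.069]
jar+flask 31 [0.42  0.091 0.11 ] [-0.061  0.075]
jar+flask 551 [0.369 0.284 0.084] [-0.011  0.269]
```

View pics/crop.png

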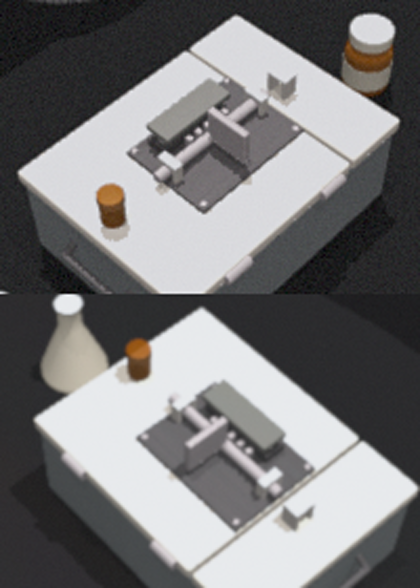

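The crop shows the tab face, bar, rod, guides and keeper as described, and all are visible in both views. The side latches push the fitted rectangle about 2.4 mm toward +x. I correct that using the bar, tab and keeper extents, which agree. The result is origin ≈ (0.509, 0.053) and yaw ≈ 0.506.

```bash
cat > go.py <<'E'
from h import *
from scipy.spatial.transform import Rotation as R
import sys
YAW=.506; C=np.array([.5088,.0532]); c,s=np.cos(YAW),np.sin(YAW); ex=np.array([c,s]); ey=np.array([-s,c])
def own(p): d=np.array(p[:2])-C; return np.r_[d@ex,d@ey]
def delta(xy,z,o=None):
    o=o or status.get_obs(); Rt=R.from_quat(o['tcp_rot'])
    Rg=R.from_matrix(np.array([[s,c,0],[-c,s,0],[0,0,-1]]).astype(float))
    t=Rt.inv().apply(np.r_[xy,z]-o['tcp_pos']); w=(Rt.inv()*Rg).as_rotvec(degrees=True)
    return t.round(4),w.round(2)
if __name__=='__main__':
    x,y,z=map(float,sys.argv[1:4]); o=status.get_obs()
    print('own',own(o['tcp_pos']).round(4),'z',o['tcp_pos'][2].round(4) if hasattr(o['tcp_pos'][2],'round') else o['tcp_pos'][2],'F',np.round(o['ft_force'],2),'gap',o['finger_gap'],'t',o['time_s'])
    print('to own',x,y,z,':',delta(C+x*ex+y*ey,z,o)); 
E
python3 go.py 0 -0.02 0.26; python3 -c "
from go import *
print(delta([.45,-.38],.30))"
```

```text
own [-0.6502 -0.502 ] z 0.2348 F [ 0.33  0.64 -0.79] gap 0.09291313784949021 t 0.1Traceback (most recent call last):
  File "go.py", line 14, in <module>
    print('to own',x,y,z,':',delta(C+x*ex+y*ey,z,o));
                             ~~~~~^^^^^^^^^^^^^^^^^
  File "go.py", line 8, in delta
    Rg=R.from_matrix(np.array([[s,c,0],[-c,s,0],[0,0,-1]]).astype(float))
  File "scipy/spatial/transform/_rotation.pyx", line 1143, in scipy.spatial.transform._rotation.Rotation.from_matrix
ValueError: Non-positive determinant (left-handed or null coordinate frame) in rotation matrix 0: [[ 0.48468237  0.87469023  0.        ]
 [-0.87469023  0.48468237  0.        ]
 [ 0.          0.         -1.        ]].
Traceback (most recent call last):
  File "go.py", line 8, in delta
    Rg=R.from_matrix(np.array([[s,c,0],[-c,s,0],[0,0,-1]]).astype(float))
  File "scipy/spatial/transform/_rotation.pyx", line 1143, in scipy.spatial.transform._rotation.Rotation.from_matrix
ValueError: Non-positive determinant (left-handed or null coordinate frame) in rotation matrix 0: [[ 0.48468237  0.87469023  0.        ]
 [-0.87469023  0.48468237  0.        ]
 [ 0.          0.         -1.        ]].
```

```bash
sed -i 's/\[\[s,c,0\],\[-c,s,0\]/[[-s,c,0],[c,s,0]/' go.py; python3 go.py 0 -0.02 0.26; python3 -c "
from go import *
print(delta([.45,-.38],.30))"
```

```text
own [-0.6502 -0.502 ] z 0.2348 F [ 0.33  0.64 -0.79] gap 0.09291313784949021 t 0.1
to own 0.0 -0.02 0.26 : (array([ 0.5107, -0.628 , -0.0244]), array([-6.0000e-02, -7.0000e-02, -1.0433e+02]))
(array([ 0.3392, -0.2432, -0.0649]), array([-6.0000e-02, -7.0000e-02, -1.0433e+02]))
```

jog_arm([
  {"tx":0.04,"ty":-0.03,"tz":-0.02,"wz":-6},
  {"tx":0.08,"ty":-0.06,"tz":-0.04,"wz":-12},
  {"tx":0.12,"ty":-0.09,"tz":-0.06,"wz":-18},
  {"tx":0.16,"ty":-0.12,"tz":-0.065,"wz":-24},
  {"tx":0.2,"ty":-0.15,"tz":-0.065,"wz":-30},
  {"tx":0.24,"ty":-0.18,"tz":-0.065,"wz":-36},
  {"tx":0.28,"ty":-0.21,"tz":-0.065,"wz":-42},
  {"tx":0.32,"ty":-0.24,"tz":-0.065,"wz":-48},
], jaw=-0.03)

```text
invalid input
```

```bash
python3 go.py 0 -0.02 0.26
```

```text
own [-0.6502 -0.502 ] z 0.2348 F [ 0.33  0.64 -0.79] gap 0.09291313784949021 t 0.1
to own 0.0 -0.02 0.26 : (array([ 0.5107, -0.628 , -0.0244]), array([-6.0000e-02, -7.0000e-02, -1.0433e+02]))
```

jog_arm([
  {"tx":0.04,"ty":-0.03,"tz":-0.02,"wx":0,"wy":0,"wz":-6},
  {"tx":0.08,"ty":-0.06,"tz":-0.04,"wx":0,"wy":0,"wz":-12},
  {"tx":0.12,"ty":-0.09,"tz":-0.06,"wx":0,"wy":0,"wz":-18},
  {"tx":0.16,"ty":-0.12,"tz":-0.065,"wx":0,"wy":0,"wz":-24},
  {"tx":0.2,"ty":-0.15,"tz":-0.065,"wx":0,"wy":0,"wz":-30},
  {"tx":0.24,"ty":-0.18,"tz":-0.065,"wx":0,"wy":0,"wz":-36},
  {"tx":0.28,"ty":-0.21,"tz":-0.065,"wx":0,"wy":0,"wz":-42},
  {"tx":0.32,"ty":-0.24,"tz":-0.065,"wx":0,"wy":0,"wz":-48},
], jaw=-0.03)

```text
time_s: 0.9
tcp_pos: [0.426, -0.3953, 0.3006]
tcp_rot: [0.853, 0.522, -0.0, -0.0]
ft_force: [1.3, -0.7, 0.5]
finger_gap: 0.0452
```

```bash
python3 go.py 0 -0.02 0.26
```

```text
own [-0.2898 -0.3522] z 0.3006 F [ 1.27 -0.67  0.46] gap 0.04515175981186571 t 0.9
to own 0.0 -0.02 0.26 : (array([ 0.4259, -0.1141,  0.0406]), array([-1.00e-02,  0.00e+00, -5.61e+01]))
```

jog_arm([
  {"tx":0.045,"ty":-0.012,"tz":0,"wx":0,"wy":0,"wz":-7},
  {"tx":0.09,"ty":-0.024,"tz":0,"wx":0,"wy":0,"wz":-14},
  {"tx":0.135,"ty":-0.036,"tz":0,"wx":0,"wy":0,"wz":-21},
  {"tx":0.18,"ty":-0.048,"tz":0,"wx":0,"wy":0,"wz":-28},
  {"tx":0.225,"ty":-0.06,"tz":0,"wx":0,"wy":0,"wz":-35},
  {"tx":0.27,"ty":-0.072,"tz":0,"wx":0,"wy":0,"wz":-42},
  {"tx":0.315,"ty":-0.084,"tz":0,"wx":0,"wy":0,"wz":-49},
  {"tx":0.36,"ty":-0.096,"tz":0,"wx":0,"wy":0,"wz":-56},
], jaw=-0.03)

```text
time_s: 1.7
tcp_pos: [0.5052, -0.0316, 0.3006]
tcp_rot: [0.508, 0.861, -0.0, 0.0]
ft_force: [0.5, 0.4, 0.3]
finger_gap: 0.0447
```

```bash
python3 go.py 0 -0.02 0.23
```

```text
own [-0.0442 -0.0724] z 0.3006 F [0.49 0.43 0.35] gap 0.0447067951467896 t 1.7
to own 0.0 -0.02 0.23 : (array([0.0525, 0.0442, 0.0706]), array([-0.01,  0.01, -0.07]))
```

jog_arm([
  {"tx":0.025,"ty":0.02,"tz":0.02,"wx":0,"wy":0,"wz":0},
  {"tx":0.048,"ty":0.04,"tz":0.06,"wx":0,"wy":0,"wz":0},
  {"tx":0.048,"ty":0.04,"tz":0.07,"wx":0,"wy":0,"wz":0},
  {"tx":0.048,"ty":0.04,"tz":0.07,"wx":0,"wy":0,"wz":0},
])

```text
time_s: 2.1
tcp_pos: [0.5163, 0.0283, 0.2289]
tcp_rot: [0.509, 0.861, -0.001, -0.002]
ft_force: [-0.9, -1.2, 0.1]
finger_gap: 0.0452
```

```bash
python3 go.py 0 -0.02 0.18; python3 -c "
from h import *
grab('scene','s1');grab('side','d1');grab('wrist','w1')
a=cv2.imread('pics/s1.png')[100:330,190:430];b=cv2.imread('pics/d1.png')[130:360,230:470];w=cv2.imread('pics/w1.png')
ab=cv2.hconcat([a,b]); ab=cv2.resize(ab,(800,383),interpolation=cv2.INTER_CUBIC)
cv2.imwrite('pics/c1.png',ab)"
```

```text
own [-0.0056 -0.0254] z 0.2289 F [-0.93 -1.17  0.06] gap 0.04521350269461452 t 2.1
to own 0.0 -0.02 0.18 : (array([0.0054, 0.0057, 0.0489]), array([-0.21, -0.1 , -0.22]))
```

View pics/c1.png

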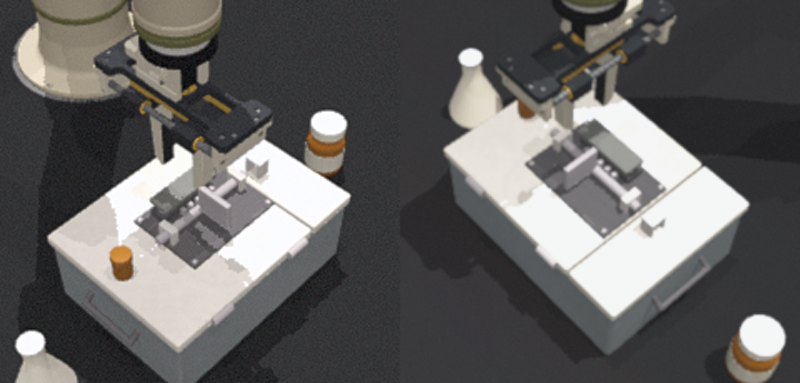

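View pics/w1.png

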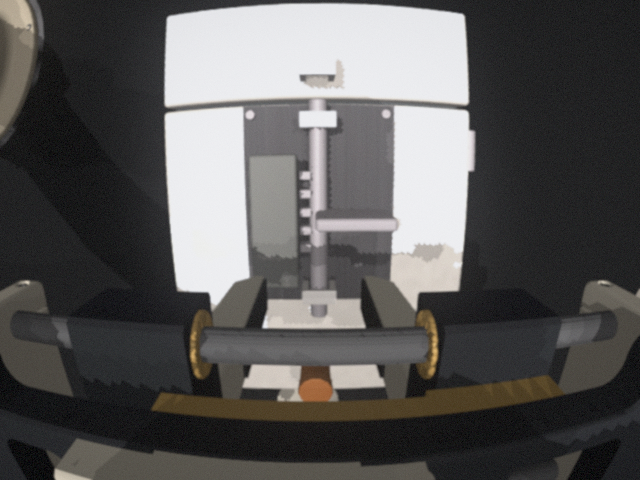

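The wrist picture shows the bar at (273,205), the tab at (357,222) and the rod at column 318. The fingers straddle the rod symmetrically behind the tab. Next I descend until just above the bar.

jog_arm([
  {"tx":0.002,"ty":0.004,"tz":0.02,"wx":0,"wy":0,"wz":0},
  {"tx":0.002,"ty":0.004,"tz":0.04,"wx":0,"wy":0,"wz":0},
  {"tx":0.002,"ty":0.004,"tz":0.05,"wx":0,"wy":0,"wz":0},
  {"tx":0.002,"ty":0.004,"tz":0.05,"wx":0,"wy":0,"wz":0},
  {"tx":0.002,"ty":0.004,"tz":0.05,"wx":0,"wy":0,"wz":0},
  {"tx":0.002,"ty":0.004,"tz":0.05,"wx":0,"wy":0,"wz":0},
])

```text
time_s: 2.85
tcp_pos: [0.5205, 0.0315, 0.1816]
tcp_rot: [0.51, 0.86, 0.0, 0.001]
ft_force: [0.7, -0.2, -0.1]
finger_gap: 0.0452
```

```bash
python3 go.py 0 -0.02 0.162; python3 -c "
from h import *
grab('scene','s2');grab('side','d2')
a=cv2.imread('pics/s2.png')[150:290,230:370];b=cv2.imread('pics/d2.png')[170:310,280:420]
ab=cv2.hconcat([a,b]); ab=cv2.resize(ab,(800,400),interpolation=cv2.INTER_CUBIC)
cv2.imwrite('pics/c2.png',ab)"
```

```text
own [-0.0003 -0.0246] z 0.1816 F [ 0.7  -0.2  -0.09] gap 0.04515152112980394 t 2.85
to own 0.0 -0.02 0.162 : (array([0.0046, 0.0002, 0.0196]), array([ 0.07,  0.04, -0.37]))
```

View pics/c2.png

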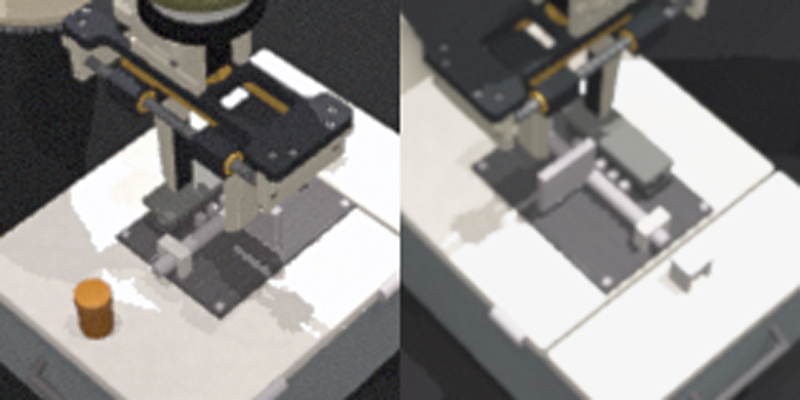

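One finger is above the bar (left crop, about (180,185)) and the other is behind the tab, at about (240,205). Now I press in small steps.

jog_arm([
  {"tx":0,"ty":0,"tz":0.005,"wx":0,"wy":0,"wz":0},
  {"tx":0,"ty":0,"tz":0.01,"wx":0,"wy":0,"wz":0},
  {"tx":0,"ty":0,"tz":0.014,"wx":0,"wy":0,"wz":0},
  {"tx":0,"ty":0,"tz":0.016,"wx":0,"wy":0,"wz":0},
  {"tx":0,"ty":0,"tz":0.016,"wx":0,"wy":0,"wz":0},
  {"tx":0,"ty":0,"tz":0.016,"wx":0,"wy":0,"wz":0},
])

```text
time_s: 3.55
tcp_pos: [0.5201, 0.0317, 0.1646]
tcp_rot: [0.51, 0.86, -0.0, 0.0]
ft_force: [0.6, -0.3, 5.1]
finger_gap: 0.0452
```

```bash
python3 go.py 0 -0.02 0.162
```

```text
own [-0.0005 -0.0243] z 0.1646 F [ 0.59 -0.35  5.08] gap 0.045228158718479614 t 3.55
to own 0.0 -0.02 0.162 : (array([0.0043, 0.0005, 0.0026]), array([-0.  ,  0.01, -0.33]))
```

jog_arm([
  {"tx":0,"ty":0,"tz":0.002,"wx":0,"wy":0,"wz":0},
  {"tx":0,"ty":0,"tz":0.003,"wx":0,"wy":0,"wz":0},
  {"tx":0,"ty":0,"tz":0.003,"wx":0,"wy":0,"wz":0},
  {"tx":0,"ty":0,"tz":0.003,"wx":0,"wy":0,"wz":0},
])

```text
time_s: 3.95
tcp_pos: [0.5201, 0.0317, 0.1618]
tcp_rot: [0.51, 0.86, -0.0, 0.0]
ft_force: [-0.5, -1.9, 6.3]
finger_gap: 0.045
```

```bash
python3 go.py 0 0.0235 0.162
```

```text
own [-0.0005 -0.0243] z 0.1618 F [-0.52 -1.9   6.27] gap 0.0450404817819256 t 3.95
to own 0.0 0.0235 0.162 : (array([ 0.0478,  0.0002, -0.0002]), array([ 0.  ,  0.02, -0.33]))
```

jog_arm([
  {"tx":0.005,"ty":0,"tz":0.0005,"wx":0,"wy":0,"wz":0},
  {"tx":0.01,"ty":0,"tz":0.0005,"wx":0,"wy":0,"wz":0},
  {"tx":0.015,"ty":0,"tz":0.0005,"wx":0,"wy":0,"wz":0},
  {"tx":0.02,"ty":0,"tz":0.0005,"wx":0,"wy":0,"wz":0},
  {"tx":0.025,"ty":0,"tz":0.0005,"wx":0,"wy":0,"wz":0},
  {"tx":0.03,"ty":0,"tz":0.0005,"wx":0,"wy":0,"wz":0},
  {"tx":0.03,"ty":0,"tz":0.0005,"wx":0,"wy":0,"wz":0},
])

```text
time_s: 4.65
tcp_pos: [0.5063, 0.0575, 0.1615]
tcp_rot: [0.51, 0.86, -0.0, 0.001]
ft_force: [1.4, -3.6, 6.1]
finger_gap: 0.0448
```

```bash
python3 go.py 0 0.0235 0.162
```

```text
own [-0.0002  0.005 ] z 0.1615 F [ 1.37 -3.58  6.1 ] gap 0.04477602836344925 t 4.65
to own 0.0 0.0235 0.162 : (array([ 0.0185,  0.    , -0.0006]), array([ 0.03,  0.1 , -0.35]))
```

Force along −y is about 3.8 N and the vertical force is holding. I continue to the stop.

jog_arm([
  {"tx":0.004,"ty":0,"tz":0,"wx":0,"wy":0,"wz":0},
  {"tx":0.008,"ty":0,"tz":0,"wx":0,"wy":0,"wz":0},
  {"tx":0.012,"ty":0,"tz":0,"wx":0,"wy":0,"wz":0},
  {"tx":0.015,"ty":0,"tz":0,"wx":0,"wy":0,"wz":0},
  {"tx":0.017,"ty":0,"tz":0,"wx":0,"wy":0,"wz":0},
  {"tx":0.018,"ty":0,"tz":0,"wx":0,"wy":0,"wz":0},
  {"tx":0.018,"ty":0,"tz":0,"wx":0,"wy":0,"wz":0},
])

```text
time_s: 5.35
tcp_pos: [0.4983, 0.0718, 0.1615]
tcp_rot: [0.511, 0.86, -0.001, 0.001]
ft_force: [4.8, -9.2, 6.3]
finger_gap: 0.0454
```

```bash
python3 go.py 0 0.0235 0.162
```

```text
own [-0.0002  0.0213] z 0.1615 F [ 4.84 -9.17  6.31] gap 0.04542597605275652 t 5.35
to own 0.0 0.0235 0.162 : (array([ 0.0022,  0.0002, -0.0005]), array([ 0.01,  0.18, -0.44]))
```

jog_arm([
  {"tx":0.001,"ty":0,"tz":0,"wx":0,"wy":0,"wz":0},
  {"tx":0.002,"ty":0,"tz":0,"wx":0,"wy":0,"wz":0},
  {"tx":0.002,"ty":0,"tz":0,"wx":0,"wy":0,"wz":0},
  {"tx":0.002,"ty":0,"tz":0,"wx":0,"wy":0,"wz":0},
])

```text
time_s: 5.75
tcp_pos: [0.4981, 0.072, 0.1615]
tcp_rot: [0.512, 0.859, -0.001, 0.002]
ft_force: [8.1, -13.6, 7.0]
finger_gap: 0.0452
```

```bash
python3 go.py 0 0.0235 0.162;  python3 -c "
from h import *
grab('scene','s3');grab('side','d3')
a=cv2.imread('pics/s3.png')[150:290,230:370];b=cv2.imread('pics/d3.png')[170:310,280:420]
ab=cv2.hconcat([a,b]); ab=cv2.resize(ab,(800,400),interpolation=cv2.INTER_CUBIC)
cv2.imwrite('pics/c3.png',ab)
from go import C,ex,ey
for n in ('s0','s3','d0','d3'):
    W=cloud(load({'s0':'scene0','d0':'side0'}.get(n,n)))
    d=W[...,:2]-C; x=d@ex;y=d@ey;z=W[...,2]-.12
    q=(abs(z-.048)<.008)&(x>0)&(x<.05)&(y>-.01)&(y<.06)
    q2=q&(x>.03)
    print(n,q.sum(),np.percentile(y[q],[2,50,98]).round(4) if q.sum() else '')"
```

```text
own [-0.0003  0.0216] z 0.1615 F [  8.11 -13.56   7.03] gap 0.045225334979822014 t 5.75
to own 0.0 0.0235 0.162 : (array([ 0.0019,  0.0002, -0.0005]), array([ 0.01,  0.27, -0.56]))
s0 141 [-0.007  -0.0042  0.0019]
s3 84 [0.0115 0.0207 0.0353]
d0 130 [-0.0038  0.0023  0.0049]
d3 167 [0.0202 0.0374 0.041 ]
```

View pics/c3.png

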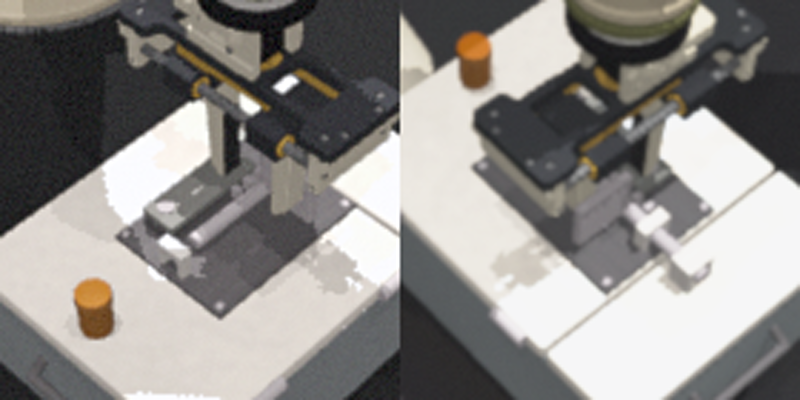

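The crop shows the rod end in the keeper bridge at (690,265). A further 2 mm command moved the tool only 0.3 mm and force rose to 16 N. Side depth puts the tab travel at about 36 mm, so the bolt is home. I ease the push slightly and lift straight up.

jog_arm([
  {"tx":-0.002,"ty":0,"tz":-0.001,"wx":0,"wy":0,"wz":0},
  {"tx":-0.002,"ty":0,"tz":-0.006,"wx":0,"wy":0,"wz":0},
  {"tx":-0.002,"ty":0,"tz":-0.011,"wx":0,"wy":0,"wz":0},
  {"tx":-0.002,"ty":0,"tz":-0.015,"wx":0,"wy":0,"wz":0},
  {"tx":-0.002,"ty":0,"tz":-0.015,"wx":0,"wy":0,"wz":0},
  {"tx":-0.008,"ty":0,"tz":-0.02,"wx":0,"wy":0,"wz":0},
  {"tx":-0.01,"ty":0,"tz":-0.05,"wx":0,"wy":0,"wz":0},
  {"tx":-0.01,"ty":0,"tz":-0.09,"wx":0,"wy":0,"wz":0},
])

```text
time_s: 6.65
tcp_pos: [0.4998, 0.0665, 0.2506]
tcp_rot: [0.51, 0.86, -0.001, -0.002]
ft_force: [0.4, -0.7, 0.2]
finger_gap: 0.0452
```

jog_arm([
  {"tx":0,"ty":0,"tz":-0.04,"wx":0,"wy":0,"wz":0},
  {"tx":0,"ty":-0.04,"tz":-0.06,"wx":0,"wy":0,"wz":0},
  {"tx":-0.04,"ty":-0.05,"tz":-0.08,"wx":0,"wy":0,"wz":0},
  {"tx":-0.08,"ty":-0.05,"tz":-0.1,"wx":0,"wy":0,"wz":0},
  {"tx":-0.12,"ty":-0.05,"tz":-0.1,"wx":0,"wy":0,"wz":0},
  {"tx":-0.12,"ty":-0.05,"tz":-0.1,"wx":0,"wy":0,"wz":0},
  {"tx":-0.12,"ty":-0.05,"tz":-0.1,"wx":0,"wy":0,"wz":0},
])

```text
time_s: 7.35
tcp_pos: [0.5143, -0.0628, 0.3507]
tcp_rot: [0.511, 0.86, 0.0, -0.001]
ft_force: [-0.6, 0.8, -0.5]
finger_gap: 0.045
```

```bash
python3 go.py 0 0.0235 0.162;  python3 -c "
from h import *
grab('scene','s4');grab('side','d4')
a=cv2.imread('pics/s4.png')[150:350,200:400];b=cv2.imread('pics/d4.png')[150:350,260:460]
ab=cv2.hconcat([a,b]); ab=cv2.resize(ab,(800,400),interpolation=cv2.INTER_CUBIC)
cv2.imwrite('pics/c4.png',ab)
from go import C,ex,ey
for n in ('scene0','s4','side0','d4'):
    W=cloud(load(n))
    d=W[...,:2]-C; x=d@ex;y=d@ey;z=W[...,2]-.12
    q=(abs(z-.048)<.008)&(x>0)&(x<.05)&(y>-.01)&(y<.06)
    b=(abs(x+.03)<.01)&(abs(y+.01)<.02)&(z>.01)&(z<.06)
    v=(abs(z-.038)<.005)&(y<-.09)&(abs(x)<.05)&(y>-.15)
    print(n,q.sum(),np.percentile(y[q],[2,50,98]).round(4) if q.sum() else '', 'barz',b.sum(),np.median(z[b]),'vial',v.sum(),np.c_[x[v],y[v]].mean(0))"
```

```text
own [-0.0514 -0.1041] z 0.3507 F [-0.56  0.83 -0.54] gap 0.04497883890433967 t 7.35
to own 0.0 0.0235 0.162 : (array([0.1278, 0.0506, 0.1888]), array([-0.02, -0.07, -0.41]))
scene0 141 [-0.007  -0.0042  0.0019] barz 170 0.03348686121836114 vial 130 [-0.001675  -0.1280105]
s4 138 [0.0294 0.0315 0.0383] barz 168 0.0336909612616878 vial 132 [-0.00160987 -0.12826701]
side0 130 [-0.0038  0.0023  0.0049] barz 166 0.03297537333252565 vial 105 [-0.00234825 -0.12459164]
d4 139 [0.0319 0.0383 0.0408] barz 171 0.03279029713652171 vial 101 [-0.002288   -0.12466345]
```

View pics/c4.png

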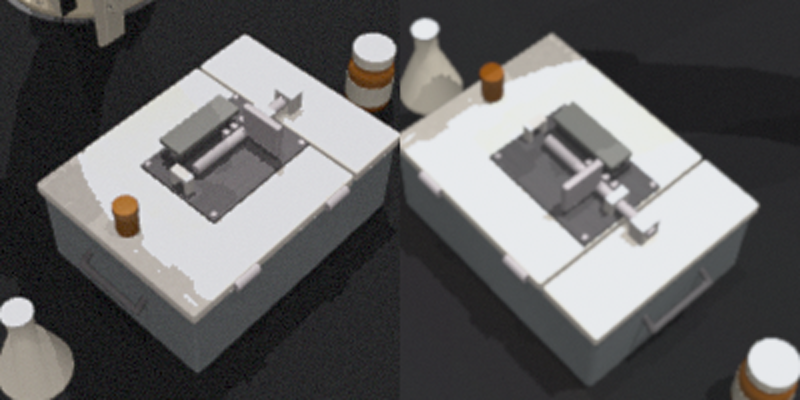

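The picture shows the tab forward, the rod in the keeper, the bar back at rest height, the bystanders standing and the hand clear.

```bash
python3 -c "
from h import *
print(r.finish_job())"
```

```text
the job is handed in; nothing more can be done
None
```

I pressed the catch down about 9 mm with one fingertip and pushed the bolt's tab with the other until it stalled at the stop. Then I lifted straight up so the catch sprang back, drew the hand clear and handed the job in at about 7.5 s. No verdict is reported, so the outcome rests on my own checks.

- **Bolt:** The depth images show the tab moved about 36 mm and the rod end through the keeper. At the stop, a further 2 mm command moved the tool only 0.3 mm while the sideways force rose to about 16 N. The images can't confirm the 1.5 mm locking tolerance on their own; the stall is the stronger evidence.
- **Catch:** The bar's top is back at its starting height to within about 0.2 mm in both views.
- **Bystanders:** The vial measured less than 0.3 mm from where it was. The flask and jar were still standing in the last picture, but I did not measure their final positions.
- **Hand:** It is clear of everything, with the force reading back at noise level (about 1 N).

The first move call was refused as invalid input because I left out zero fields, and nothing moved. The fitted lid rectangle was about 2.4 mm off in x because of the side latches, which I corrected before moving. The stop came about 2 mm earlier than my pose estimate predicted.

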